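Cover the cake pans with their round lids

ROBOT

A 6-joint arm with a two-finger parallel gripper is mounted at the origin on the work surface. World frame = base frame: x ahead of the robot, y to its left, z up, the work surface at z = 0. Lengths are in mm, angles in rad, forces in N, time in s.
With the tool pointing down it reaches from about 275 to 1000 mm from the base axis. Payload 8.4 kg.
Tool frame: the origin (TCP) lies between the finger pads; the fingertips stand r.nose_length ahead of it and the grasp point (between the pads) lies 8 mm behind it (r.nose_length is the distance from the TCP to the fingertips, in mm); y points along the fingers, x is the direction in which the jaws open and shut, and the axes are right-handed (so a half turn about y gives the same grasp; the last joint's range is limited). The gripper opens to 85 mm and grips with 20 to 120 N. Pads are 22 mm wide; open, the fingers measure 114 mm over their backs; the gripper's body (76 mm by 85 mm) begins 54 mm behind the grasp point. The pads swing forward as they close: fully open they stand 13 mm farther back than shut.
Start: joints at [1.266, 0.353, 1.633, -0, 1.155, -0.002], TCP at [186.37, 596.569, 242.281] pointing down, gripper open.
Joint ranges: [-2.63, 2.63], [-0.92, 2.1], [0.06, 2.66], [-1.3, 4.44], [0, 2.69], [-3.02, 3.02]. Speed limits (rad/s): [2.22, 2.22, 2.79, 3.14, 3.14, 3.14].

INTERFACE

Orientations are given as [roll, pitch, yaw] about the fixed x, y, z axes, in that order (R = Rz(yaw) Ry(pitch) Rx(roll)).
In Python, from rig import r, cams, order gives the robot as it stands. The module is installed in compiled form; this text tells all that it offers.
- The arm moves only by the shell command python3 -m crank 'ROWS' [FORCE]. ROWS is JSON, a list of rows, each a list of 7 numbers: the turn, a rotation vector about the tool's x, y, z in degrees, then the shift along the tool's x, y, z in cm, then the opening, from -1 (shut) to 1 (fully open). A call has exactly 10 rows; each row shifts and turns the pose as measured when the row begins, along the tool's axes as they then stand; what a row does not reach is not made up. A row lasts 1/12 s, in which the tool goes at most 41.7 mm and 7.16 degrees, less where a joint would pass 70% of its speed; a pose out of reach is approached as far as the arm can. A call with a gripper value outside its range is refused whole. The fingers move at their own pace and stop on an object; FORCE is the grip in N (left out, the last holds). Time passes only in rows, so rows that do not move let the fingers close, or fill a call up. It gives the time, the measured TCP pose, the force and the opening at its end, in the units of the state.
- r.sense(): the state, without advancing time (a new reading comes with each control period).
- cams.grab_frame(name): name is "scene" or "top"; returns the picture (400x640x3 uint8, blue, green, red); there is no depth.
- cams.camera_info(name): a dict with "intrinsics" (3x3 intrinsics, pixels), "k1" (the pictures are not rectified: a ray, as slopes to the right and down, at radius r is drawn at 1 + k1 r^2 times it, then the intrinsics apply), "view" (4x4, takes a point from world to camera coordinates). Camera axes: x right, y up, looking along -z (the intrinsics and any distortion apply to the point x, -y, -z); pixel columns grow to the right and rows downward; lengths in mm; the calibration is good to about 2 mm. A picture is of the moment at which its call begins. camera_info takes no time and is no camera call.
- order.sign_off(): hands the job in, once; it reports no verdict.
The state is a dict: "clock": time; "qpos": joint angles; "qvel": joint speeds; "joint_efforts": joint torques, N m; "eef_pos": TCP position; "tcp_rot": TCP orientation; "contact_force": force on the tool from outside, world axes, zero at the start; "wrist_torque": the same for the moment, N m; "opening": opening from 0.0 (shut) to 1.0 (fully open).
Only numpy, scipy, OpenCV 4.12 (cv2) and the standard library are available. Lean on these libraries where they do the work, as an engineer would, in place of code of your own. Each camera call takes 0.05 s, during which the arm holds its last target.

TASK

Put each of the four round steel lids on the single round baking pan of its own size (smallest lid on the smallest pan, and so on up to the largest), lying flat on the rim and centred so that the copper cup is fully covered. Leave the two square lids where they are, and let go of everything at the end.

Things in the scene. Friction and masses are not known exactly. Their poses are not given: they have to be found in the camera images.
- lid_a_knob (a point): The smallest round lid: a loose flat steel disc 52 mm across and 6 mm thick with an upright round wooden knob in the middle, 24 mm thick and 44 mm tall. The point is the centre of the knob, half-way up it, 28 mm above the lid's underside and 22 mm below the knob's top; z is up along the knob.
- pan_a_rim (a point): The smallest baking pan, which the 52 mm round lid fits: a single round dark steel pan standing fixed on the worktop (not one of the cups of the big framed griddle at the back), 56 mm across outside and 22 mm high, with one round copper-bottomed cup 32 mm across and about 15 mm deep, and two small lugs low on its sides (8 mm out, 16 mm high at most). The point is the centre of the cup's mouth, level with the flat rim the lid rests on; z is up.
- lid_b_knob (a point): The second smallest round lid: a loose flat steel disc 68 mm across and 6 mm thick with an upright round wooden knob in the middle, 24 mm thick and 44 mm tall. The point is the centre of the knob, half-way up it, 28 mm above the lid's underside and 22 mm below the knob's top; z is up along the knob.
- pan_b_rim (a point): The second smallest baking pan, which the 68 mm round lid fits: a single round dark steel pan standing fixed on the worktop (not one of the cups of the big framed griddle at the back), 72 mm across outside and 22 mm high, with one round copper-bottomed cup 48 mm across and about 15 mm deep, and two small lugs low on its sides (8 mm out, 16 mm high at most). The point is the centre of the cup's mouth, level with the flat rim the lid rests on; z is up.
- lid_c_knob (a point): The second largest round lid: a loose flat steel disc 84 mm across and 6 mm thick with an upright round wooden knob in the middle, 24 mm thick and 44 mm tall. The point is the centre of the knob, half-way up it, 28 mm above the lid's underside and 22 mm below the knob's top; z is up along the knob.
- pan_c_rim (a point): The second largest baking pan, which the 84 mm round lid fits: a single round dark steel pan standing fixed on the worktop (not one of the cups of the big framed griddle at the back), 88 mm across outside and 22 mm high, with one round copper-bottomed cup 64 mm across and about 15 mm deep, and two small lugs low on its sides (8 mm out, 16 mm high at most). The point is the centre of the cup's mouth, level with the flat rim the lid rests on; z is up.
- lid_d_knob (a point): The largest round lid: a loose flat steel disc 100 mm across and 6 mm thick with an upright round wooden knob in the middle, 24 mm thick and 44 mm tall. The point is the centre of the knob, half-way up it, 28 mm above the lid's underside and 22 mm below the knob's top; z is up along the knob.
- pan_d_rim (a point): The largest baking pan, which the 100 mm round lid fits: a single round dark steel pan standing fixed on the worktop (not one of the cups of the big framed griddle at the back), 104 mm across outside and 22 mm high, with one round copper-bottomed cup 80 mm across and about 15 mm deep, and two small lugs low on its sides (8 mm out, 16 mm high at most). The point is the centre of the cup's mouth, level with the flat rim the lid rests on; z is up.
- square_a_knob (a point): A loose square steel lid, 62 x 62 mm and 6 mm thick, with the same wooden knob (24 mm thick, 44 mm tall); it belongs to none of these pans and stays where it is. The point is the centre of the knob, 28 mm above the lid's underside; z is up, x and y along the sides.
- square_b_knob (a point): A loose square steel lid, 82 x 82 mm and 6 mm thick, with the same wooden knob (24 mm thick, 44 mm tall); it belongs to none of these pans and stays where it is. The point is the centre of the knob, 28 mm above the lid's underside; z is up, x and y along the sides.
Mind the look-alikes: they are no part of the job. Leave any blue or yellow look-alike of the part that bears lid_a_knob alone.

How it is judged (in metres and radians):
At the end, for the whole second after the job is handed in: Each round lid rests flat (within 0.08 rad, knob centre 24 to 32 mm above the rim) on the pan of its own size, its centre within 10 mm of the cup's centre seen from above, released and at rest (under 0.02 m/s); both square lids are within 25 mm of where they began (horizontal distance between lid_a_knob and pan_a_rim below 0.01 m and z of lid_a_knob in the frame of pan_a_rim between 0.024 and 0.032 m and angle between each of lid_a_knob, lid_b_knob, lid_c_knob, lid_d_knob's own z axis and vertical below 0.08 rad and linear speed of each of lid_a, lid_b, lid_c, lid_d below 0.02 m/s and horizontal distance between lid_b_knob and pan_b_rim below 0.01 m and z of lid_b_knob in the frame of pan_b_rim between 0.024 and 0.032 m and horizontal distance between lid_c_knob and pan_c_rim below 0.01 m and z of lid_c_knob in the frame of pan_c_rim between 0.024 and 0.032 m and horizontal distance between lid_d_knob and pan_d_rim below 0.01 m and z of lid_d_knob in the frame of pan_d_rim between 0.024 and 0.032 m and distance of each of square_a_knob, square_b_knob from where it was at the start of the episode below 0.025 m); the robot touches nothing.
It fails at once if a square lid is moved more than 25 mm from where it lay (distance of square_a_knob from where it was at the start of the episode above 0.025 m).
It fails at once if a square lid is moved more than 25 mm from where it lay (distance of square_b_knob from where it was at the start of the episode above 0.025 m).
It also fails if it takes over 112 s, if anything falls off the work surface, if the arm or the gripper's body presses on something with over 40 N, if the wrist force passes 120 N, or if a joint passes its speed limit or range.

## Working session

There is one attempt and no reset: what is moved stays moved. The work goes in short steps, Python scripts to look and compute and a shell command to move; the robot and the scene stay as the last step left them, time stands still between calls to the robot, and variables do not carry over. Pictures are saved under pics/ and viewed, and the job is handed in when it is done.

```bash
mkdir -p pics
python3 - <<'E'
from rig import r,cams,order
import cv2
print(r.sense(), r.nose_length)
for n in("scene","top"):
    cv2.imwrite(f"pics/{n}0.png",cams.grab_frame(n)); print(n,cams.camera_info(n))
E
```

```text
{'clock': 0.0, 'qpos': array([ 1.26561536e+00,  3.53646582e-01,  1.63415106e+00,  2.97850024e-05,
        1.15517439e+00, -2.42062098e-03]), 'qvel': array([-8.80250948e-04,  1.90838892e-05, -1.08572790e-03, -1.11364452e-03,
        2.25998417e-03,  8.25211850e-04]), 'joint_efforts': array([-2.86192881e-04, -6.05232525e+01, -3.42061615e+01,  3.63801637e-04,
        9.15698474e-03, -3.57851980e-05]), 'eef_pos': array([186.21237666, 596.13119405, 241.55539816]), 'tcp_rot': array([-1.57076576e+00,  1.37930707e-03,  1.26802396e+00]), 'contact_force': array([ 0.14839961, -0.67530599,  0.68376384]), 'wrist_torque': array([-0.00893543, -0.05589018,  0.00784503]), 'opening': 0.9985231211585739} 11.0
scene {'intrinsics': array([[432.92307247,   0.        , 323.37091176],
       [  0.        , 432.92307247, 203.51704177],
       [  0.        ,   0.        ,   1.        ]]), 'k1': -0.08323422099821089, 'view': array([[ 7.09752344e-01,  7.04449114e-01,  1.74812971e-03,
        -3.76471344e+02],
       [-5.56421067e-01,  5.59084574e-01,  6.14670673e-01,
         2.03901319e+02],
       [ 4.32026858e-01, -4.37236647e-01,  7.88781914e-01,
        -1.23906499e+03],
       [ 0.00000000e+00,  0.00000000e+00,  0.00000000e+00,
         1.00000000e+00]])}
top {'intrinsics': array([[430.57510579,   0.        , 330.42998135],
       [  0.        , 430.57510579, 202.48716991],
       [  0.        ,   0.        ,   1.        ]]), 'k1': -0.06469889185724485, 'view': array([[-9.52376100e-03, -9.99864984e-01,  1.33907630e-02,
         4.81162238e+01],
       [ 9.95984066e-01, -8.29290398e-03,  8.91457710e-02,
        -5.04808914e+02],
       [-8.90226865e-02,  1.41859896e-02,  9.95928571e-01,
        -8.95276282e+02],
       [ 0.00000000e+00,  0.00000000e+00,  0.00000000e+00,
         1.00000000e+00]])}
```

View pics/top0.png

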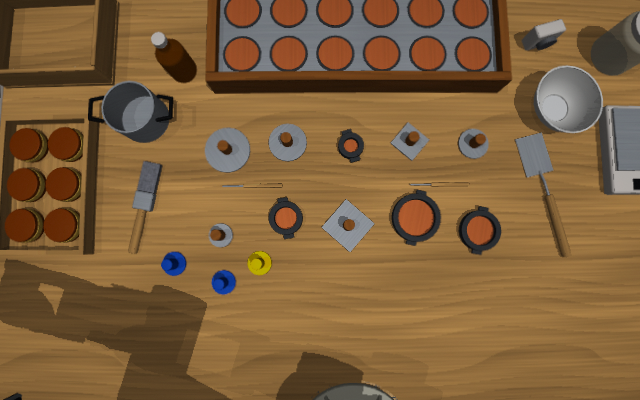

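View pics/scene0.png

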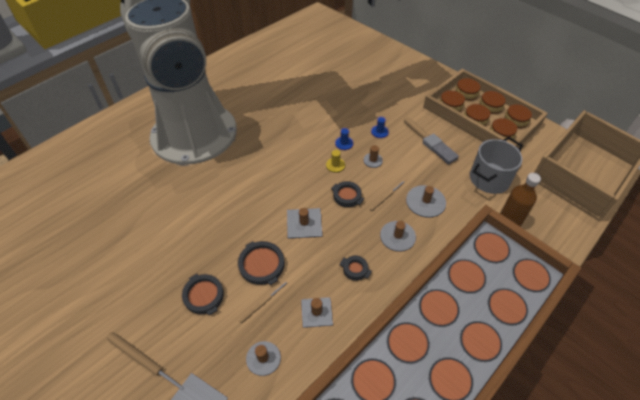

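Run:
```python
import cv2
im=cv2.imread("pics/top0.png")
a=cv2.resize(im[115:260,195:510],(790,364),interpolation=cv2.INTER_CUBIC)
cv2.imwrite("pics/crop_top.png",a)
cv2.imwrite("pics/crop_a.png",cv2.resize(im[215:300,155:285],None,fx=5,fy=5,interpolation=cv2.INTER_CUBIC))
```

```text
(no output)
```

View pics/crop_top.png

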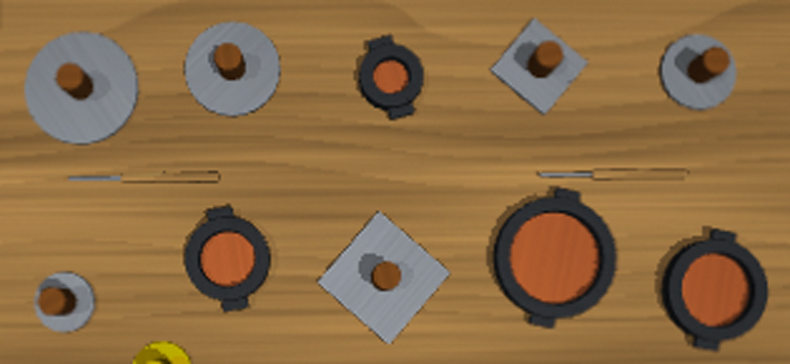

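View pics/crop_a.png

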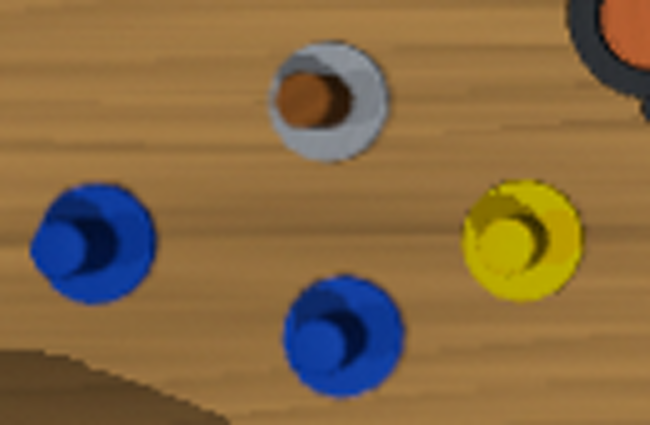

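```bash
cat > h.py <<'E'
import numpy as np, cv2
from scipy.optimize import least_squares
from rig import cams
def ray(n,uv):
    c=cams.camera_info(n);K=c["intrinsics"];V=c["view"]
    uv=np.atleast_2d(np.asarray(uv,float))
    d=np.stack([(uv[:,0]-K[0,2])/K[0,0],(uv[:,1]-K[1,2])/K[1,1]],1)
    s=d.copy()
    for _ in range(20): s=d/(1+c["k1"]*(s**2).sum(1,keepdims=True))
    D=np.c_[s[:,0],-s[:,1],-np.ones(len(s))]@V[:3,:3]
    return -V[:3,:3].T@V[:3,3],D
def plane(n,uv,z):
    o,D=ray(n,uv); return (o+D*((z-o[2])/D[:,2])[:,None])[:,:2]
def pix(n,P):
    c=cams.camera_info(n);K=c["intrinsics"];V=c["view"]
    q=V[:3,:3]@np.asarray(P,float)+V[:3,3]; s=np.array([q[0],-q[1]])/-q[2]; s=s*(1+c["k1"]*s@s)
    return K[0,0]*s[0]+K[0,2],K[1,1]*s[1]+K[1,2]
def fit(P,rad=None):
    c0=P.mean(0)
    if rad is None:
        f=lambda p:np.hypot(P[:,0]-p[0],P[:,1]-p[1])-p[2]; x0=[*c0,30]
    else:
        f=lambda p:np.hypot(P[:,0]-p[0],P[:,1]-p[1])-rad; x0=c0
    return least_squares(f,x0,loss="soft_l1",f_scale=.7).x
def contours(m,amin=60):
    cs,_=cv2.findContours(cv2.resize(m,None,fx=4,fy=4,interpolation=cv2.INTER_LINEAR).__gt__(127).astype(np.uint8),cv2.RETR_EXTERNAL,cv2.CHAIN_APPROX_NONE)
    return [(c[:,0,:]+.5)/4-.5 for c in cs if cv2.contourArea(c)>amin*16]
def masks(im):
    hsv=cv2.cvtColor(im,cv2.COLOR_BGR2HSV); H,S,V=cv2.split(hsv)
    b=im.astype(int)
    steel=((S<60)&(V>85)).astype(np.uint8)*255
    cop=((b[...,2]>140)&(b[...,1]<b[...,2]*.58)&(b[...,0]<90)).astype(np.uint8)*255
    dark=((V<75)&(S<110)).astype(np.uint8)*255
    return steel,cop,dark
E
python3 - <<'E'
from h import *
for n in("top","scene"):
    im=cv2.imread(f"pics/{n}0.png"); s,c,d=masks(im)
    for nm,m,z in(("steel",s,6),("cop",c,22),("dark",d,22)):
        for C in contours(m):
            P=plane(n,C,z); 
            if not(250<P[:,0].mean()<720 and -330<P[:,1].mean()<330): continue
            H=cv2.convexHull(P.astype(np.float32))[:,0] if nm=="steel" else P
            f=fit(H if nm!="steel" else P)
            r0,_=(P.max(0)-P.min(0))/2,0
            if f[2]<75: print(n,nm,C.mean(0).round(),"c",f[:2].round(1),"D",(2*f[2]).round(1),"ext",(2*r0).round(0))
E
```

```text
top steel [220. 235.] c [438.6 281.6] D 51.1 ext [51. 52.]
top steel [348. 225.] c [457.3   6.9] D 91.2 ext [114. 112.]
top steel [473. 143.] c [ 636.8 -275.5] D 66.6 ext [67. 68.]
top steel [227. 150.] c [625.4 269.6] D 99.1 ext [98. 99.]
top steel [287. 142.] c [641.3 137.2] D 83.0 ext [83. 83.]
top steel [409. 141.] c [ 641.9 -132.8] D 68.6 ext [83. 84.]
top cop [479. 230.] c [ 444.  -274.8] D 55.6 ext [57. 55.]
top cop [285. 218.] c [474.2 139.7] D 43.0 ext [42. 42.]
top cop [415. 217.] c [ 472.7 -137.5] D 73.4 ext [75. 73.]
top cop [350. 145.] c [ 6.293e+02 -2.000e-01] D 26.6 ext [26. 28.]
top dark [479. 230.] c [ 443.3 -276. ] D 90.6 ext [105.  92.]
top dark [285. 218.] c [474. 140.] D 72.1 ext [89. 72.]
top dark [416. 218.] c [ 472.4 -138.4] D 104.2 ext [119. 104.]
top dark [350. 145.] c [ 6.29e+02 -6.00e-01] D 57.9 ext [74. 56.]
scene steel [263. 358.] c [ 637.9 -276.6] D 68.4 ext [70. 69.]
scene steel [316. 312.] c [ 643.6 -135. ] D 65.7 ext [86. 84.]
scene steel [398. 235.] c [642.8 133.9] D 83.5 ext [86. 87.]
scene steel [304. 223.] c [459.9   4. ] D 88.1 ext [115. 113.]
scene steel [426. 201.] c [627.2 265.6] D 99.4 ext [100. 105.]
scene steel [373. 161.] c [442.2 277.2] D 49.7 ext [56. 55.]
scene dark [203. 294.] c [ 450.8 -280.8] D 89.0 ext [103.  84.]
scene dark [355. 268.] c [636.1  -7.5] D 59.0 ext [69. 59.]
scene dark [261. 263.] c [ 479.8 -143.6] D 104.8 ext [117. 102.]
scene dark [347. 194.] c [482.1 132.6] D 77.1 ext [87. 76.]
```

Round silver lids, top image: a (220,235), b (473,143), c (287,142), d (227,150). Pans: a (350,145), b (285,218), c (479,230), d (416,218). Candidates that could pass for lid a: the blue ones at (174,263) and (223,282), the yellow one at (259,262), and square lids at (409,141) and (348,225). The crop confirms lid a is the grey one at (220,235). Measured diameters match (51/67/83/99 mm). First I turn the tool to yaw 0.

```bash
python3 -m crank '[[0,7.1,0,0,0,0,0.4],[0,7.1,0,0,0,0,0.4],[0,7.1,0,0,0,0,0.4],[0,7.1,0,0,0,0,0.4],[0,7.1,0,0,0,0,0.4],[0,7.1,0,0,0,0,0.4],[0,7.1,0,0,0,0,0.4],[0,7.1,0,0,0,0,0.4],[0,7.1,0,0,0,0,0.4],[0,7.1,0,0,0,0,0.4]]' 40
```

```text
clock: 0.93
eef_pos: [185.3, 593.4, 237.1]
tcp_rot: [-1.58, 0.003, 0.016]
contact_force: [-0.5, 0.1, -0.6]
opening: 0.7
```

```bash
python3 -m crank '[[0,0.9,0,3.2,0,-2.4,0.4],[0,0,0,3.2,0,-2.4,0.4],[0,0,0,3.2,0,-2.4,0.4],[0,0,0,3.2,0,-2.4,0.4],[0,0,0,3.2,0,-2.4,0.4],[0,0,0,3.2,0,-2.4,0.4],[0,0,0,3.2,0,-2.4,0.4],[0,0,0,3.2,0,-2.4,0.4],[0,0,0,3.2,0,-2.4,0.4],[0,0,0,3.2,0,-2.4,0.4]]'
```

```text
clock: 1.77
eef_pos: [508.2, 345.1, 234.1]
tcp_rot: [-1.582, 0.008, -0.0]
contact_force: [0.1, 1.0, 0.3]
opening: 0.704
```

```bash
python3 -m crank '[[0.6,0,-0.4,2.3,0,-1.5,0.4],[0,0,0,2.3,0,-1.5,0.4],[0,0,0,2.3,0,-1.5,0.4],[0,0,0,2.3,0,-1.5,0.4],[0,0,0,2.3,0,-1.5,0.4],[0,0,0,0,2.2,0,0.4],[0,0,0,0,2.2,0,0.4],[0,0,0,0,2.2,0,0.4],[0,0,0,0,2.2,0,0.4],[0,0,0,0,1,0,0.4]]'
```

```text
clock: 2.6
eef_pos: [637.2, 255.6, 132.2]
tcp_rot: [-1.572, -0.004, -0.011]
contact_force: [-0.1, -1.0, -0.2]
opening: 0.703
```

```bash
python3 -m crank '[[0,-0.6,0.2,-0.6,0,0.7,0.4],[0,0,0,-0.6,0,0.7,0.4],[0,0,0,0,0,0,0.4],[0,0,0,0,1.5,0,0.4],[0,0,0,0,1.5,0,0.4],[0,0,0,0,1.5,0,0.4],[0,0,0,0,1.5,0,0.4],[0,0,0,0,0,0,0.4],[0,0,0,0,0,0,0.4],[0,0,0,0,0,0,0.4]]'
python3 - <<'E'
from h import *
cv2.imwrite("pics/p1.png",np.hstack([cv2.resize(cams.grab_frame("top")[80:280,130:330],(400,400)),cv2.resize(cams.grab_frame("scene")[100:300,330:530],(400,400))]))
E
```

```text
clock: 3.43
eef_pos: [624.8, 274.6, 72.2]
tcp_rot: [-1.57, -0.005, 0.004]
contact_force: [0.1, 1.0, -0.2]
opening: 0.699
```

View pics/p1.png

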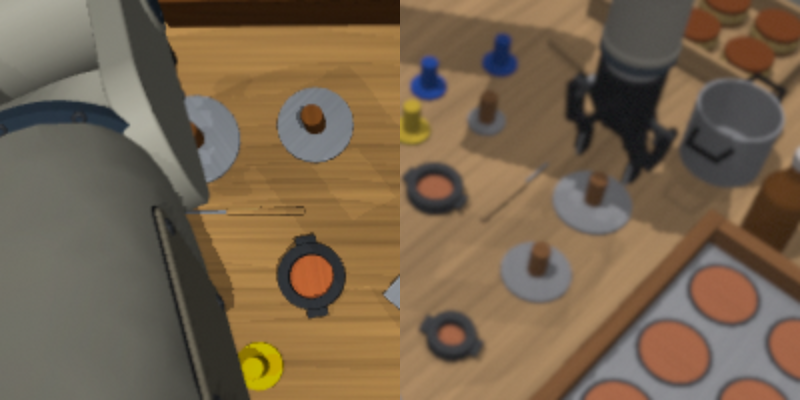

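The gripper is above lid d (top crop; knob hidden by the arm; in the scene crop the jaws straddle the knob at about (597,185)). I'll shift by −5 mm in y and descend.

```bash
python3 -m crank '[[0,0,0.2,0,0,-0.5,0.4],[0,0,0,0,0,0,0.4],[0,0,0,0,1,0,0.4],[0,0,0,0,1,0,0.4],[0,0,0,0,1,0,0.4],[0,0,0,0,1,0,0.4],[0,0,0,0,0.5,0,0.4],[0,0,0,0,0,0,0.4],[0,0,0,0,0,0,0.4],[0,0,0,0,0,0,0.4]]'
```

```text
clock: 4.37
eef_pos: [626.1, 269.2, 23.9]
tcp_rot: [-1.568, -0.004, 0.003]
contact_force: [0.9, -0.1, 0.9]
opening: 0.696
```

Run:
```python
from h import *
cv2.imwrite("pics/p2.png",cv2.resize(cams.grab_frame("scene")[120:260,370:510],(560,560)))
```

```text
(no output)
```

View pics/p2.png

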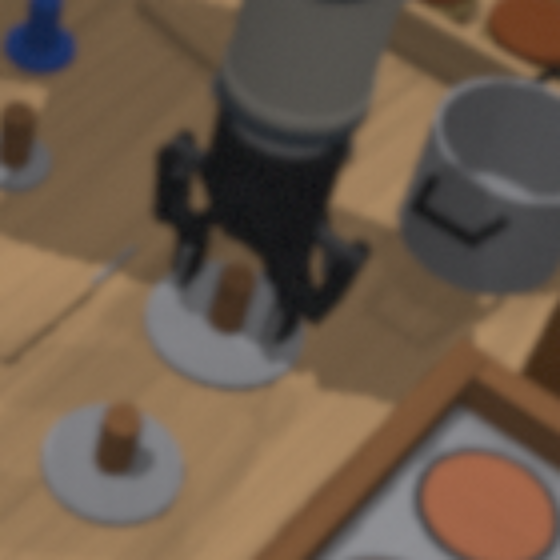

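Knob at about (235,295) in the crop stands between the two fingers. Closing.

```bash
python3 -m crank '[[0,0,0,0,-0.3,0,-1],[0,0,0,0,0,0,-1],[0,0,0,0,0,0,-1],[0,0,0,0,0,0,-1],[0,0,0,0,0,0,-1],[0,0,0,0,0,0,-1],[0,0,0,0,0,0,-1],[0,0,0,0,0,0,-1],[0,0,0,0,0,0,-1],[0,0,0,0,0,0,-1]]' 50
```

```text
clock: 5.25
eef_pos: [626.5, 269.5, 28.6]
tcp_rot: [-1.568, -0.005, 0.003]
contact_force: [-0.5, -0.3, -1.7]
opening: 0.268
```

```bash
python3 -m crank '[[0,0,0,0,-1,0,-1],[0,0,0,0,-2,0,-1],[0,0,0,0,-2,0,-1],[0,0,0,0,-2,0,-1],[0,0,0,0,-2,0,-1],[0,0,0,-1,0,-2.6,-1],[0,0,0,-1.2,0,-3.2,-1],[0,0,0,-1.2,0,-3.2,-1],[0,0,0,-1.2,0,-3.2,-1],[0,0,0,-1.2,0,-3.2,-1]]'
```

```text
clock: 6.08
eef_pos: [568.7, 116.4, 127.0]
tcp_rot: [-1.565, -0.01, 0.011]
contact_force: [0.6, -0.8, -2.7]
opening: 0.263
```

```bash
python3 -m crank '[[-0.3,0.6,0.5,-1.2,0,-3.1,-1],[0,0,0,-1.2,0,-3.1,-1],[0,0,0,-1.2,0,-3.1,-1],[0,0,0,-1.2,0,-3.1,-1],[0,0,0,-1.2,0,-3.1,-1],[0,0,0,-1.2,0,-3.1,-1],[0,0,0,-1.2,0,-3.1,-1],[0,0,0,-1.2,0,-2.4,-1],[0,0,0,0,0,0,-1],[0,0,0,0,0,0,-1]]'
```

```text
clock: 6.92
eef_pos: [464.4, -140.6, 133.8]
tcp_rot: [-1.573, -0.006, -0.003]
contact_force: [1.1, -0.2, -2.6]
opening: 0.265
```

```bash
python3 -m crank '[[0,0,0.3,0.8,0,0.25,-1],[0,0,0,0,0,0,-1],[0,0,0,0,1.5,0,-1],[0,0,0,0,1.5,0,-1],[0,0,0,0,1.5,0,-1],[0,0,0,0,1.5,0,-1],[0,0,0,0,1,0,-1],[0,0,0,0,0,0,-1],[0,0,0,0,0,0,-1],[0,0,0,0,0,0,-1]]'
```

```text
clock: 7.75
eef_pos: [481.7, -131.3, 64.2]
tcp_rot: [-1.574, -0.007, 0.007]
contact_force: [0.8, 0.7, -3.1]
opening: 0.266
```

Run:
```python
from h import *
a=cams.grab_frame("top");b=cams.grab_frame("scene")
cv2.imwrite("pics/p3.png",np.hstack([cv2.resize(a[150:290,350:490],(400,400)),cv2.resize(b[190:330,190:330],(400,400))]))
```

```text
(no output)
```

View pics/p3.png

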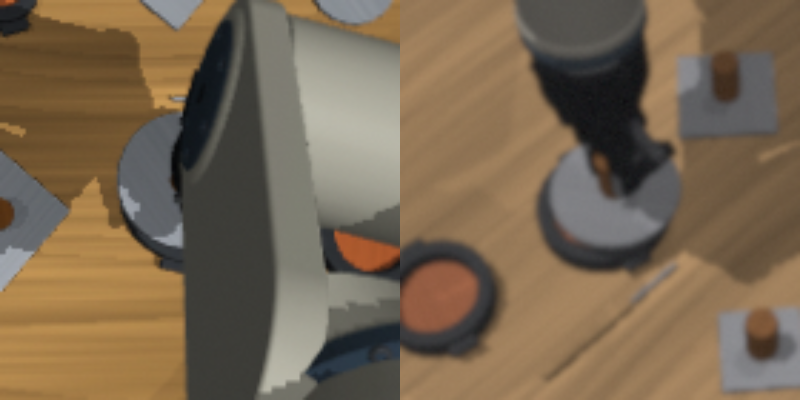

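```bash
python3 -m crank '[[0,-0.4,0.4,-0.9,0,-0.67,-1],[0,0,0,0,0,0,-1],[0,0,0,0,0,0,-1],[0,0,0,0,0.4,0,-1],[0,0,0,0,0.4,0,-1],[0,0,0,0,0,0,-1],[0,0,0,0,0,0,-1],[0,0,0,0,0,0,-1],[0,0,0,0,0,0,-1],[0,0,0,0,0,0,-1]]'
```

```text
clock: 8.68
eef_pos: [473.5, -139.8, 58.0]
tcp_rot: [-1.575, -0.005, 0.013]
contact_force: [0.6, -0.7, -3.4]
opening: 0.265
```

```bash
python3 -m crank '[[0,0.4,0.2,0,0,0.15,-1],[0,0,0,0,0,0,-1],[0,0,0,0,0.3,0,-1],[0,0,0,0,0.2,0,-1],[0,0,0,0,0,0,-1],[0,0,0,0,0.15,0,-1],[0,0,0,0,0,0,-1],[0,0,0,0,0,0,-1],[0,0,0,0,0,0,-1],[0,0,0,0,0,0,-1]]'
python3 - <<'E'
from h import *
b=cams.grab_frame("scene")
cv2.imwrite("pics/p4.png",cv2.resize(b[190:330,190:330],(560,560)))
E
```

```text
clock: 9.52
eef_pos: [473.9, -138.1, 50.8]
tcp_rot: [-1.575, -0.001, 0.005]
contact_force: [0.5, 1.1, -3.2]
opening: 0.266
```

View pics/p4.png

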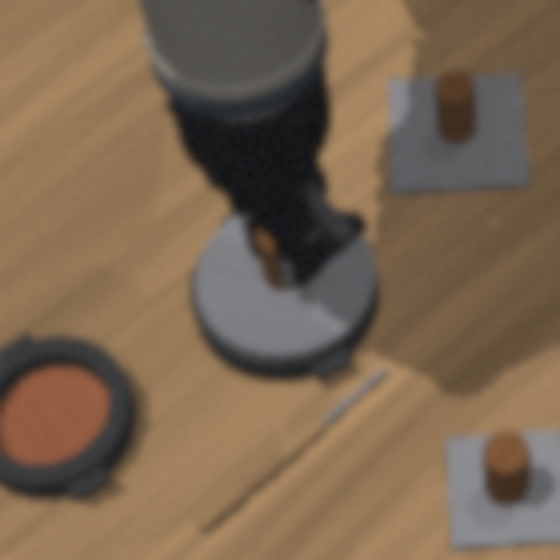

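Lid d sits centred over its pan (crop centre about (285,290)). I'll lower it a little more, then release.

```bash
python3 -m crank '[[0,0,0,-0.05,0.15,0,-1],[0,0,0,0,0.05,0,-1],[0,0,0,0,0,0,0.1],[0,0,0,0,0,0,0.1],[0,0,0,0,0,0,0.1],[0,0,0,0,0,0,0.2],[0,0,0,0,-1,0,0.2],[0,0,0,0,-2,0,0.2],[0,0,0,0,-2,0,0.2],[0,0,0,0,-2,0,0.2]]'
```

```text
clock: 10.4
eef_pos: [471.7, -137.4, 121.3]
tcp_rot: [-1.574, 0.003, 0.005]
contact_force: [-0.0, -0.7, -0.3]
opening: 0.604
```

```bash
python3 -m crank '[[0,0,0,2,0,-1.7,0.4],[0,0,0,2,0,-1.7,0.4],[0,0,0,2,0,-1.7,0.4],[0,0,0,2,0,-1.7,0.4],[0,0,0,2,0,-1.7,0.4],[0,0,0,2,0,-1.7,0.4],[0,0,0,2,0,-1.7,0.4],[0,0,0,2,0,-1.7,0.4],[0,0,0,0,0,0,0.4],[0,0,0,0,0,0,0.4]]'
python3 - <<'E'
from h import *
cv2.imwrite("pics/p5.png",cams.grab_frame("scene"))
im=cams.grab_frame("top");cv2.imwrite("pics/p5t.png",im)
E
```

```text
clock: 11.23
eef_pos: [640.9, -279.2, 135.3]
tcp_rot: [-1.578, -0.006, 0.006]
contact_force: [-0.9, 0.7, -0.5]
opening: 0.698
```

View pics/p5t.png

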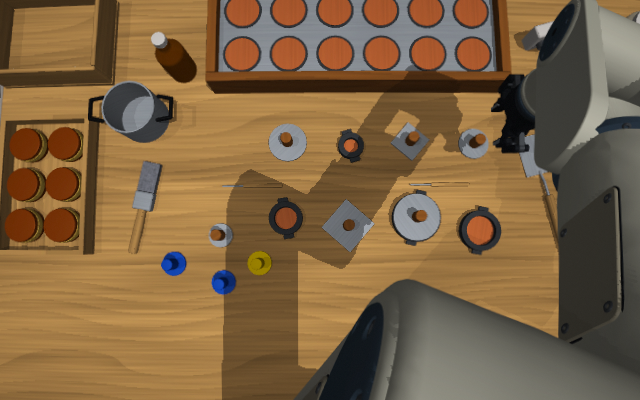

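View pics/p5.png

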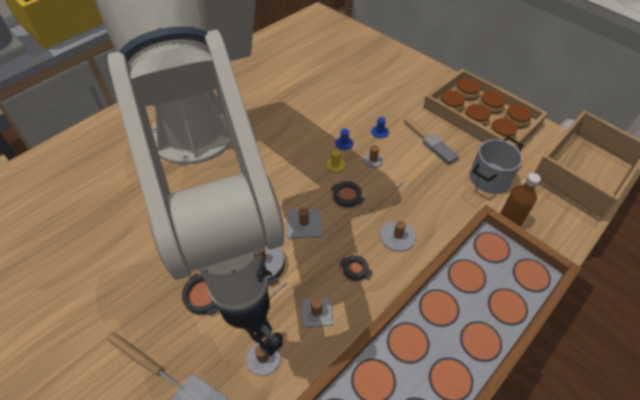

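Run:
```python
from h import *
im=cv2.imread("pics/p5t.png"); s,c,d=masks(im)
s[:, :395]=0; s[:,440:]=0; s[:190]=0; s[245:]=0
for C in contours(s):
    f=fit(plane("top",C,28),50); print(f)
```

```text
[ 473.25146292 -139.06485635]
```

```bash
python3 -m crank '[[0.3,-0.2,0.2,-0.4,0,0.35,0.4],[0,0,0,0,0,0,0.4],[0,0,0,0,1.5,0,0.4],[0,0,0,0,2,0,0.4],[0,0,0,0,2,0,0.4],[0,0,0,0,1.5,0,0.4],[0,0,0,0,0.5,0,0.4],[0,0,0,0,0,0,0.4],[0,0,0,0,0,0,0.4],[0,0,0,0,0,0,0.4]]'
```

```text
clock: 12.17
eef_pos: [630.5, -269.4, 55.3]
tcp_rot: [-1.57, 0.001, 0.014]
contact_force: [0.1, 0.2, -0.9]
opening: 0.7
```

```bash
python3 -m crank '[[0,0.5,0,0.6,0,-0.6,0.4],[0,0,0,0,0,0,0.4],[0,0,0,0,0,0,0.4],[0,0,0,0,1,0,0.4],[0,0,0,0,1,0,0.4],[0,0,0,0,0.6,0,0.4],[0,0,0,0,0,0,0.4],[0,0,0,0,0,0,0.4],[0,0,0,0,0,0,0.4],[0,0,0,0,0,0,0.4]]'
```

```text
clock: 13.0
eef_pos: [638.9, -276.8, 29.1]
tcp_rot: [-1.572, -0.003, 0.004]
contact_force: [0.3, -0.2, 0.2]
opening: 0.701
```

```bash
python3 -m crank '[[0,0,0,-0.2,0.2,0.1,0.4],[0,0,0,0,0,0,-1],[0,0,0,0,0,0,-1],[0,0,0,0,0,0,-1],[0,0,0,0,0,0,-1],[0,0,0,0,0,0,-1],[0,0,0,0,0,0,-1],[0,0,0,0,0,0,-1],[0,0,0,0,0,0,-1],[0,0,0,0,0,0,-1]]' 50
```

```text
clock: 13.83
eef_pos: [637.0, -275.7, 27.7]
tcp_rot: [-1.572, -0.004, 0.004]
contact_force: [-0.0, 0.2, 0.4]
opening: 0.268
```

```bash
python3 -m crank '[[0,0,0,0,-1,0,-1],[0,0,0,0,-2.3,0,-1],[0,0,0,0,-2.3,0,-1],[0,0,0,0,-2.3,0,-1],[0,0,0,0,-1,0,-1],[0,0,0,-1.2,0,3,-1],[0,0,0,-1.2,0,3,-1],[0,0,0,-1.2,0,3,-1],[0,0,0,-1.2,0,3,-1],[0,0,0,-1.2,0,3,-1]]'
```

```text
clock: 14.67
eef_pos: [576.9, -127.3, 124.0]
tcp_rot: [-1.575, -0.01, -0.003]
contact_force: [0.7, 0.3, -1.5]
opening: 0.265
```

```bash
python3 -m crank '[[0.2,0,0.5,-1.2,0,3.1,-1],[0,0,0,-1.2,0,3.1,-1],[0,0,0,-1.2,0,3.1,-1],[0,0,0,-1.2,0,3.1,-1],[0,0,0,-1.2,0,3.1,-1],[0,0,0,-1.2,0,3.1,-1],[0,0,0,-1.2,0,3.1,-1],[0,0,0,-1,0,3,-1],[0,0,0,0,0,0,-1],[0,0,0,0,0,0,-1]]'
```

```text
clock: 15.5
eef_pos: [474.9, 135.6, 126.1]
tcp_rot: [-1.57, -0.005, -0.0]
contact_force: [0.1, -0.5, -1.0]
opening: 0.269
```

```bash
python3 -m crank '[[0,0,0.3,0,0,0,-1],[0,0,0,0,0,0,-1],[0,0,0,0,1.5,0,-1],[0,0,0,0,1.5,0,-1],[0,0,0,0,1.5,0,-1],[0,0,0,0,1,0,-1],[0,0,0,0,0,0,-1],[0,0,0,0,0,0,-1],[0,0,0,0,0,0,-1],[0,0,0,0,0,0,-1]]'
```

```text
clock: 16.33
eef_pos: [480.0, 129.4, 71.1]
tcp_rot: [-1.57, -0.003, -0.009]
contact_force: [0.4, -0.3, -1.3]
opening: 0.264
```

```bash
python3 -m crank '[[0,-0.4,0.2,-0.55,0,1.05,-1],[0,0,0,0,0,0,-1],[0,0,0,0,0,0,-1],[0,0,0,0,0.8,0,-1],[0,0,0,0,0.7,0,-1],[0,0,0,0,0,0,-1],[0,0,0,0,0,0,-1],[0,0,0,0,0,0,-1],[0,0,0,0,0,0,-1],[0,0,0,0,0,0,-1]]'
```

```text
clock: 17.17
eef_pos: [475.2, 141.6, 56.4]
tcp_rot: [-1.569, -0.002, -0.0]
contact_force: [-1.2, 0.1, -0.8]
opening: 0.263
```

```bash
python3 -m crank '[[0,0,0,-0.1,0,-0.15,-1],[0,0,0,0,0,0,-1],[0,0,0,0,0.4,0,-1],[0,0,0,0,0.25,0,-1],[0,0,0,0,0,0,-1],[0,0,0,0,0.05,0,-1],[0,0,0,0,0,0,-1],[0,0,0,0,0,0,-1],[0,0,0,0,0,0,-1],[0,0,0,0,0,0,-1]]'
python3 - <<'E'
from h import *
b=cams.grab_frame("scene")
cv2.imwrite("pics/p6.png",cv2.resize(b[130:250,290:410],(480,480)))
E
```

```text
clock: 18.0
eef_pos: [474.6, 140.0, 49.7]
tcp_rot: [-1.569, -0.003, -0.001]
contact_force: [-0.2, 0.4, 0.9]
opening: 0.268
```

View pics/p6.png

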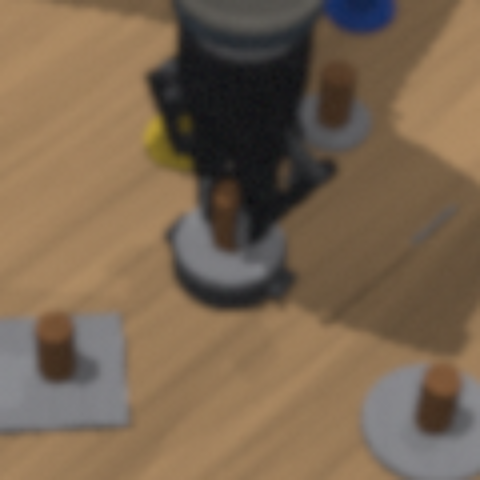

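Lid b is centred on its pan (crop (228,250)) and in contact. Releasing.

```bash
python3 -m crank '[[0,0,0,0,0,0,0.1],[0,0,0,0,0,0,0.1],[0,0,0,0,0,0,0.1],[0,0,0,0,0,0,0.3],[0,0,0,0,-1,0,0.4],[0,0,0,0,-2,0,0.4],[0,0,0,0,-2,0,0.4],[0,0,0,0,-2,0,0.4],[0,0,0,0,-1,0,0.4],[0,0,0,0,0,0,0.4]]'
```

```text
clock: 18.88
eef_pos: [473.8, 139.6, 135.2]
tcp_rot: [-1.569, -0.002, -0.001]
contact_force: [-0.4, 0.6, -0.8]
opening: 0.701
```

```bash
python3 -m crank '[[0,0,0,2,0,0,0.4],[0,0,0,2,0,0,0.4],[0,0,0,2,0,0,0.4],[0,0,0,2,0,0,0.4],[0,0,0,2,0,0,0.4],[0,0,0,2,0,0,0.4],[0,0,0,2,0,0,0.4],[0,0,0,1.6,0,0,0.4],[0,0,0,0,0,0,0.4],[0,0,0,0,0,0,0.4]]'
```

```text
clock: 19.72
eef_pos: [634.0, 138.9, 134.5]
tcp_rot: [-1.569, -0.0, -0.0]
contact_force: [-1.5, -0.3, 0.8]
opening: 0.7
```

```bash
python3 -m crank '[[0,0,0,0,0,0,0.4],[0,0,0,0,0,0,0.4],[0,0,0,0,1.5,0,0.4],[0,0,0,0,1.5,0,0.4],[0,0,0,0,1.5,0,0.4],[0,0,0,0,0.5,0,0.4],[0,0,0,0,0,0,0.4],[0,0,0,0,0,0,0.4],[0,0,0,0,0,0,0.4],[0,0,0,0,0,0,0.4]]'
```

```text
clock: 20.55
eef_pos: [627.5, 139.2, 84.8]
tcp_rot: [-1.57, 0.003, 0.001]
contact_force: [-0.2, -0.1, -1.4]
opening: 0.703
```

Target lid c is at (641.3,137.2): dx +14, dy −2, down 57.

```bash
python3 -m crank '[[0,0,0,1.35,0,-0.2,0.4],[0,0,0,0,0,0,0.4],[0,0,0,0,0,0,0.4],[0,0,0,0,1.5,0,0.4],[0,0,0,0,1.5,0,0.4],[0,0,0,0,1.5,0,0.4],[0,0,0,0,0.7,0,0.4],[0,0,0,0,0,0,0.4],[0,0,0,0,0,0,0.4],[0,0,0,0,0,0,0.4]]'
```

```text
clock: 21.38
eef_pos: [641.8, 138.5, 37.2]
tcp_rot: [-1.568, -0.004, 0.001]
contact_force: [0.4, 0.3, 0.9]
opening: 0.7
```

```bash
python3 -m crank '[[0,0,0,0,0.5,-0.1,0.4],[0,0,0,0,0.4,0,0.4],[0,0,0,0,0,0,0.4],[0,0,0,0,0,0,-1],[0,0,0,0,0,0,-1],[0,0,0,0,0,0,-1],[0,0,0,0,0,0,-1],[0,0,0,0,0,0,-1],[0,0,0,0,0,0,-1],[0,0,0,0,0,0,-1]]' 50
```

```text
clock: 22.22
eef_pos: [643.4, 137.7, 30.4]
tcp_rot: [-1.567, -0.008, 0.001]
contact_force: [-0.1, -0.1, 0.5]
opening: 0.266
```

```bash
python3 -m crank '[[0,0,0,0,-1,0,-1],[0,0,0,0,-2.3,0,-1],[0,0,0,0,-2.3,0,-1],[0,0,0,0,-2.3,0,-1],[0,0,0,0,-1,0,-1],[0,0,0,-1.4,0,-3,-1],[0,0,0,-1.5,0,-3.1,-1],[0,0,0,-1.5,0,-3.1,-1],[0,0,0,-1.5,0,-3.1,-1],[0,0,0,-1.5,0,-3.1,-1]]'
```

```text
clock: 23.05
eef_pos: [568.8, -15.8, 124.5]
tcp_rot: [-1.566, -0.011, 0.009]
contact_force: [0.6, -0.2, -0.9]
opening: 0.265
```

```bash
python3 -m crank '[[-0.2,0.4,0.5,-1.5,0,-3.1,-1],[0,0,0,-1.5,0,-3.1,-1],[0,0,0,-1.5,0,-3.1,-1],[0,0,0,-1.5,0,-3.1,-1],[0,0,0,-1.5,0,-3.1,-1],[0,0,0,-1.5,0,-3.1,-1],[0,0,0,-1.5,0,-3.1,-1],[0,0,0,-1.4,0,-3,-1],[0,0,0,0,0,0,-1],[0,0,0,0,0,0,-1]]'
```

```text
clock: 23.88
eef_pos: [438.7, -278.9, 124.9]
tcp_rot: [-1.571, -0.003, -0.002]
contact_force: [-0.5, 0.7, -2.2]
opening: 0.265
```

```bash
python3 -m crank '[[0,0,0.3,0,0,0,-1],[0,0,0,0,0,0,-1],[0,0,0,0,1.5,0,-1],[0,0,0,0,1.5,0,-1],[0,0,0,0,1.5,0,-1],[0,0,0,0,0.5,0,-1],[0,0,0,0,0,0,-1],[0,0,0,0,0,0,-1],[0,0,0,0,0,0,-1],[0,0,0,0,0,0,-1]]'
```

```text
clock: 24.72
eef_pos: [443.3, -273.1, 75.4]
tcp_rot: [-1.572, 0.001, 0.006]
contact_force: [-0.5, -0.5, -1.8]
opening: 0.265
```

Target (443.6,−275.5), contact at about z 52.4.

```bash
python3 -m crank '[[0,0.3,0,0,0,-0.2,-1],[0,0,0,0,0,0,-1],[0,0,0,0,0.9,0,-1],[0,0,0,0,0.7,0,-1],[0,0,0,0,0,0,-1],[0,0,0,0,0,0,-1],[0,0,0,0,0,0,-1],[0,0,0,0,0,0,-1],[0,0,0,0,0,0,-1],[0,0,0,0,0,0,-1]]'
```

```text
clock: 25.55
eef_pos: [444.2, -276.2, 59.3]
tcp_rot: [-1.573, -0.002, 0.0]
contact_force: [1.3, -0.1, -1.9]
opening: 0.268
```

```bash
python3 -m crank '[[0,0,0,0,0.3,0.05,-1],[0,0,0,0,0.3,0,-1],[0,0,0,0,0,0,-1],[0,0,0,0,0.1,0,-1],[0,0,0,0,0,0,-1],[0,0,0,0,0,0,-1],[0,0,0,0,0,0,-1],[0,0,0,0,0,0,-1],[0,0,0,0,0,0,-1],[0,0,0,0,0,0,-1]]'
python3 - <<'E'
from h import *
b=cams.grab_frame("scene")
cv2.imwrite("pics/p7.png",cv2.resize(b[230:350,140:260],(480,480)))
E
```

```text
clock: 26.38
eef_pos: [444.6, -275.9, 52.4]
tcp_rot: [-1.574, -0.003, 0.0]
contact_force: [-0.9, -0.9, -0.4]
opening: 0.27
```

View pics/p7.png

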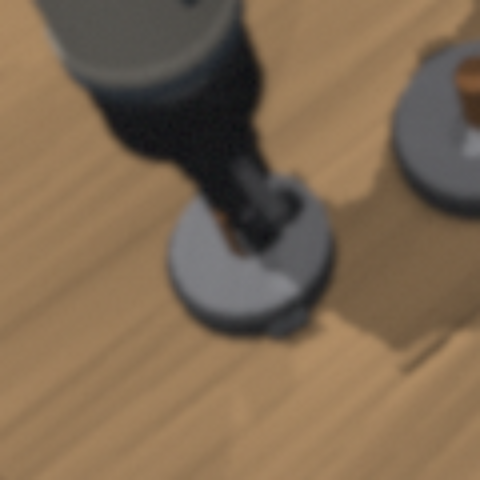

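Lid c is centred on its pan (crop (250,250)), with almost no weight on the wrist. Releasing.

```bash
python3 -m crank '[[0,0,0,0,0.05,0,0.1],[0,0,0,0,0,0,0.1],[0,0,0,0,0,0,0.1],[0,0,0,0,0,0,0.3],[0,0,0,0,-1,0,0.4],[0,0,0,0,-2,0,0.4],[0,0,0,0,-2,0,0.4],[0,0,0,0,-2,0,0.4],[0,0,0,0,-1,0,0.4],[0,0,0,0,0,0,0.4]]'
```

```text
clock: 27.27
eef_pos: [444.4, -275.6, 137.3]
tcp_rot: [-1.574, -0.002, 0.0]
contact_force: [0.7, -0.9, 0.1]
opening: 0.703
```

```bash
python3 -m crank '[[0,0,0,0,0,3,0.4],[0,0,0,0,0,3.3,0.4],[0,0,0,0,0,3.3,0.4],[0,0,0,0,0,3.3,0.4],[0,0,0,0,0,3.3,0.4],[0,0,0,0,0,3.3,0.4],[0,0,0,0,0,3.3,0.4],[0,0,0,0,0,3.3,0.4],[0,0,0,0,0,3.3,0.4],[0,0,0,0,0,3.3,0.4]]'
```

```text
clock: 28.1
eef_pos: [444.2, 58.2, 133.0]
tcp_rot: [-1.578, -0.006, -0.01]
contact_force: [0.1, -0.3, 0.3]
opening: 0.699
```

```bash
python3 -m crank '[[0.4,-0.4,0.3,-0.1,0,3,0.4],[0,0,0,-0.1,0,3,0.4],[0,0,0,-0.1,0,3,0.4],[0,0,0,-0.1,0,3,0.4],[0,0,0,-0.1,0,3,0.4],[0,0,0,0,0,3,0.4],[0,0,0,0,0,2.5,0.4],[0,0,0,0,0,0,0.4],[0,0,0,0,0,0,0.4],[0,0,0,0,0,0,0.4]]'
```

```text
clock: 28.93
eef_pos: [434.4, 279.0, 126.9]
tcp_rot: [-1.572, 0.003, 0.005]
contact_force: [0.1, 0.1, -1.6]
opening: 0.705
```

```bash
python3 -m crank '[[0,0,0,0,0,0,0.4],[0,0,0,0,0,0,0.4],[0,0,0,0,1.5,0,0.4],[0,0,0,0,1.5,0,0.4],[0,0,0,0,1.5,0,0.4],[0,0,0,0,0.5,0,0.4],[0,0,0,0,0,0,0.4],[0,0,0,0,0,0,0.4],[0,0,0,0,0,0,0.4],[0,0,0,0,0,0,0.4]]'
```

```text
clock: 29.77
eef_pos: [435.5, 271.3, 76.7]
tcp_rot: [-1.573, 0.003, -0.004]
contact_force: [0.0, 0.4, -0.1]
opening: 0.698
```

Target (438.6,281.6): dx +3, dy +10, down 47.

```bash
python3 -m crank '[[0,0,0,0.3,0,1.0,0.4],[0,0,0,0,0,0,0.4],[0,0,0,0,0,0,0.4],[0,0,0,0,1.5,0,0.4],[0,0,0,0,1.5,0,0.4],[0,0,0,0,1.2,0,0.4],[0,0,0,0,0,0,0.4],[0,0,0,0,0,0,0.4],[0,0,0,0,0,0,0.4],[0,0,0,0,0,0,0.4]]'
python3 - <<'E'
from h import *
b=cams.grab_frame("scene")
cv2.imwrite("pics/p8.png",cv2.resize(b[90:210,310:430],(480,480)))
E
```

```text
clock: 30.6
eef_pos: [442.1, 285.8, 38.2]
tcp_rot: [-1.568, -0.005, -0.002]
contact_force: [-0.1, 1.0, -0.4]
opening: 0.698
```

View pics/p8.png

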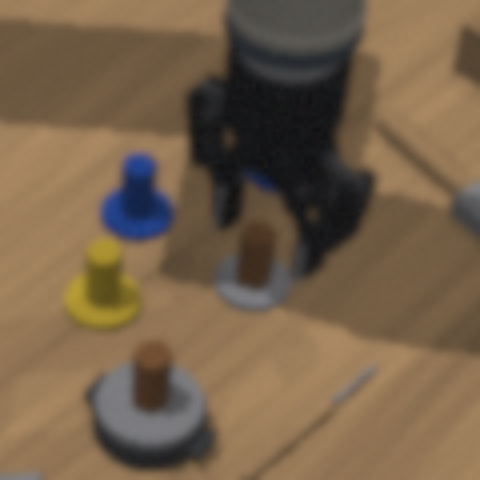

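The grey lid a (crop (255,270)) is between the jaws, and the blue one lies behind it. dy −4, dx −3, down 10.

```bash
python3 -m crank '[[0,0,0,-0.3,0,-0.4,0.4],[0,0,0,0,0,0,0.4],[0,0,0,0,0,0,0.4],[0,0,0,0,0.5,0,0.4],[0,0,0,0,0.5,0,0.4],[0,0,0,0,0,0,0.4],[0,0,0,0,0,0,0.4],[0,0,0,0,0,0,0.4],[0,0,0,0,0,0,0.4],[0,0,0,0,0,0,0.4]]'
```

```text
clock: 31.48
eef_pos: [439.8, 281.9, 28.7]
tcp_rot: [-1.566, -0.007, -0.002]
contact_force: [-0.3, 0.4, -0.2]
opening: 0.704
```

```bash
python3 -m crank '[[0,0,0,0,0,0,-1],[0,0,0,0,0,0,-1],[0,0,0,0,0,0,-1],[0,0,0,0,0,0,-1],[0,0,0,0,0,0,-1],[0,0,0,0,0,0,-1],[0,0,0,0,0,0,-1],[0,0,0,0,0,0,-1],[0,0,0,0,0,0,-1],[0,0,0,0,0,0,-1]]' 50
```

```text
clock: 32.32
eef_pos: [439.9, 282.0, 29.1]
tcp_rot: [-1.566, -0.007, -0.002]
contact_force: [-0.3, 0.1, -0.2]
opening: 0.262
```

```bash
python3 -m crank '[[0,0,0,0,-1,0,-1],[0,0,0,0,-2.3,0,-1],[0,0,0,0,-2.3,0,-1],[0,0,0,0,-2.3,0,-1],[0,0,0,0,-1,0,-1],[0,0,0,1.7,0,-2.6,-1],[0,0,0,1.7,0,-2.6,-1],[0,0,0,1.7,0,-2.6,-1],[0,0,0,1.7,0,-2.6,-1],[0,0,0,1.7,0,-2.6,-1]]'
```

```text
clock: 33.15
eef_pos: [524.2, 151.3, 128.7]
tcp_rot: [-1.565, -0.009, 0.006]
contact_force: [1.1, 1.4, -1.7]
opening: 0.265
```

Remaining +105, −152.

```bash
python3 -m crank '[[0,0.3,0.5,1.7,0,-2.5,-1],[0,0,0,1.7,0,-2.5,-1],[0,0,0,1.7,0,-2.5,-1],[0,0,0,1.7,0,-2.5,-1],[0,0,0,1.7,0,-2.5,-1],[0,0,0,1.2,0,-1.7,-1],[0,0,0,0,0,0,-1],[0,0,0,0,0,0,-1],[0,0,0,0,0,0,-1],[0,0,0,0,0,0,-1]]'
```

```text
clock: 33.98
eef_pos: [627.4, -4.0, 134.8]
tcp_rot: [-1.565, -0.004, -0.005]
contact_force: [0.1, 0.9, -0.9]
opening: 0.262
```

```bash
python3 -m crank '[[0,0,0.2,0,0,0,-1],[0,0,0,0,0,0,-1],[0,0,0,0,1.5,0,-1],[0,0,0,0,1.5,0,-1],[0,0,0,0,1.5,0,-1],[0,0,0,0,0.5,0,-1],[0,0,0,0,0,0,-1],[0,0,0,0,0,0,-1],[0,0,0,0,0,0,-1],[0,0,0,0,0,0,-1]]'
```

```text
clock: 34.82
eef_pos: [625.8, 3.0, 86.4]
tcp_rot: [-1.564, -0.002, 0.003]
contact_force: [-0.2, 0.2, -0.7]
opening: 0.261
```

```bash
python3 -m crank '[[-0.3,0,0.1,0.33,0,-0.33,-1],[0,0,0,0,0,0,-1],[0,0,0,0,1,0,-1],[0,0,0,0,1,0,-1],[0,0,0,0,0.8,0,-1],[0,0,0,0,0,0,-1],[0,0,0,0,0,0,-1],[0,0,0,0,0,0,-1],[0,0,0,0,0,0,-1],[0,0,0,0,0,0,-1]]'
```

```text
clock: 35.65
eef_pos: [630.3, -1.0, 56.6]
tcp_rot: [-1.57, -0.002, 0.003]
contact_force: [0.0, 0.2, -1.6]
opening: 0.262
```

```bash
python3 -m crank '[[0,0,0,-0.1,0.3,0.05,-1],[0,0,0,0,0.2,0,-1],[0,0,0,0,0,0,-1],[0,0,0,0,0.05,0,-1],[0,0,0,0,0,0,-1],[0,0,0,0,0,0,-1],[0,0,0,0,0,0,-1],[0,0,0,0,0,0,-1],[0,0,0,0,0,0,-1],[0,0,0,0,0,0,-1]]'
python3 - <<'E'
from h import *
b=cams.grab_frame("scene")
cv2.imwrite("pics/p9.png",cv2.resize(b[205:325,295:415],(480,480)))
E
```

```text
clock: 36.48
eef_pos: [630.0, -0.3, 51.7]
tcp_rot: [-1.57, -0.003, 0.003]
contact_force: [0.3, 1.0, -0.1]
opening: 0.265
```

View pics/p9.png

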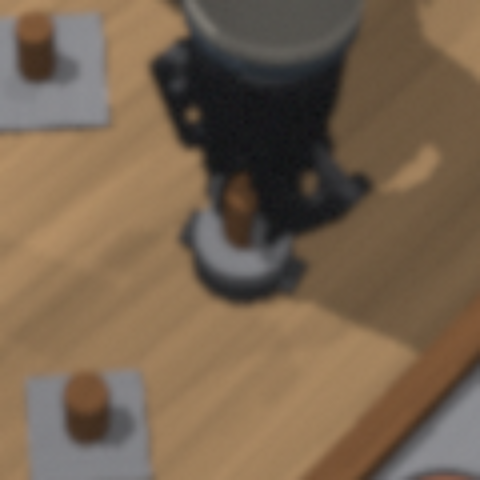

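Lid a is centred on its pan (crop (240,245)). I'll lower 0.7 mm, release, rise, then move away in −x for the last look.

```bash
python3 -m crank '[[0,0,0,0,0.07,0,-1],[0,0,0,0,0,0,0.1],[0,0,0,0,0,0,0.1],[0,0,0,0,0,0,0.1],[0,0,0,0,0,0,0.3],[0,0,0,0,-1,0,0.4],[0,0,0,0,-2,0,0.4],[0,0,0,0,-2,0,0.4],[0,0,0,0,-3,0,0.4],[0,0,0,0,-3,0,0.4]]'
```

```text
clock: 37.37
eef_pos: [625.3, -0.4, 160.2]
tcp_rot: [-1.57, 0.009, 0.003]
contact_force: [0.5, 0.5, 0.5]
opening: 0.699
```

```bash
python3 -m crank '[[0,0,0,-1,0,3,0.4],[0,0,0,-1,-1,3.3,0.4],[0,0,0,-1,-1,3.3,0.4],[0,0,0,-1,-1,3.3,0.4],[0,0,0,-1,-1,3.3,0.4],[0,0,0,-1,-1,3.3,0.4],[0,0,0,-1,-1,3.3,0.4],[0,0,0,-1,0,3.3,0.4],[0,0,0,-1,0,3.3,0.4],[0,0,0,-1,0,3.3,0.4]]'
```

```text
clock: 38.2
eef_pos: [527.5, 334.2, 242.7]
tcp_rot: [-1.566, -0.014, -0.007]
contact_force: [0.1, -0.1, 0.7]
opening: 0.696
```

```bash
python3 -m crank '[[0,0,0,-2,0,2,0.4],[0,0,0,-2,0,2.5,0.4],[0,0,0,-2,0,2.5,0.4],[0,0,0,-2,0,2.5,0.4],[0,0,0,-2,0,2.5,0.4],[0,0,0,-2,0,2.5,0.4],[0,0,0,-2,0,2.5,0.4],[0,0,0,-1,0,1,0.4],[0,0,0,0,0,0,0.4],[0,0,0,0,0,0,0.4]]'
python3 - <<'E'
from h import *
cv2.imwrite("pics/f_t.png",cams.grab_frame("top"));cv2.imwrite("pics/f_s.png",cams.grab_frame("scene"))
for n in("top","scene"):
    im=cv2.imread(f"pics/{n if 0 else 'f_'+n[0]}.png"); s,c,d=masks(im)
    for C in contours(s):
        for z in (6,28):
            P=plane(n,C,z)
            if 400<P[:,0].mean()<680 and abs(P[:,1].mean())<320: 
                f=fit(P); print(n,z,C.mean(0).round(),f.round(1)*[1,1,2],P.mean(0).round(1))
E
```

```text
clock: 39.03
eef_pos: [367.4, 530.0, 250.8]
tcp_rot: [-1.559, -0.021, -0.0]
contact_force: [1.2, -0.1, 0.7]
opening: 0.695
top 6 [481. 230.] [ 444.2 -285.3   85. ] [ 444.3 -285.2]
top 28 [481. 230.] [ 443.7 -277.2   83. ] [ 443.8 -277.1]
top 6 [285. 217.] [475.  142.1  68.2] [475.2 142.2]
top 28 [285. 217.] [473.8 140.   66.6] [474.  140.1]
top 6 [348. 225.] [457.3   6.9  91.2] [457.2   6.8]
top 28 [348. 225.] [456.5   8.1  89. ] [456.4   7.9]
top 6 [417. 217.] [ 474.5 -143.8  101.6] [ 474.5 -143.7]
top 28 [417. 217.] [ 473.3 -139.1   99.2] [ 473.3 -138.9]
top 6 [351. 144.] [634.6  -2.   52.2] [634.5  -2. ]
top 28 [351. 144.] [ 6.296e+02 -6.000e-01  5.100e+01] [ 6.295e+02 -6.000e-01]
top 6 [409. 141.] [ 642.  -132.8   68.6] [ 642.1 -132.7]
top 28 [409. 141.] [ 636.8 -128.3   67. ] [ 637.  -128.2]
scene 6 [316. 312.] [ 643.5 -135.    65.6] [ 643.5 -134.4]
scene 28 [316. 312.] [ 650.6 -141.6   64. ] [ 650.6 -141.1]
scene 6 [202. 290.] [ 432.5 -274.9   87.4] [ 432.7 -275.2]
scene 28 [202. 290.] [ 445.1 -277.9   85.2] [ 445.2 -278.2]
scene 6 [355. 265.] [623.6   6.9  52.4] [624.4   5.5]
scene 28 [355. 265.] [631.2  -3.4  51. ] [631.9  -4.8]
scene 6 [261. 259.] [ 462.7 -133.3  103.4] [ 463.3 -134. ]
scene 28 [261. 259.] [ 474.5 -140.   100.8] [ 475.1 -140.7]
scene 6 [304. 223.] [459.9   3.9  88.2] [460.    5.1]
scene 28 [304. 223.] [471.7  -6.3  85.8] [471.8  -5.1]
scene 6 [347. 191.] [464.  150.8  68.8] [464.8 150.3]
scene 28 [347. 191.] [475.7 136.8  67. ] [476.5 136.3]
```

View pics/f_t.png

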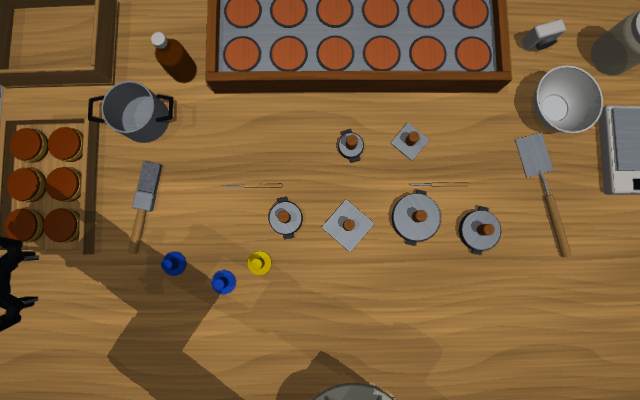

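View pics/f_s.png

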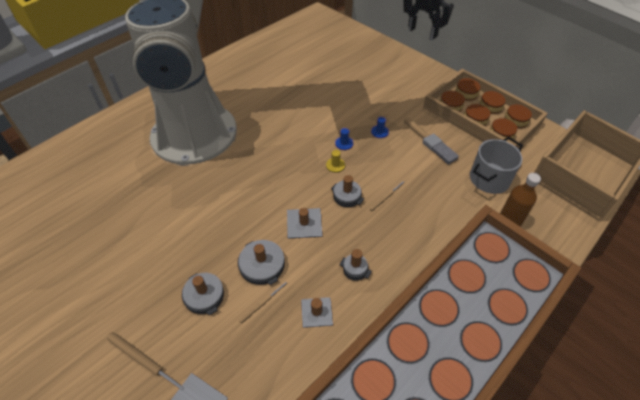

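All four lids sit on their pans: a (351,144), b (285,217), c (481,230), d (417,217). Their centres are within 2 mm of the pan centres measured earlier from the same camera. The squares at (409,141) and (348,225) have not moved. Before handing in, one settling call.

```bash
python3 -m crank '[[0,0,0,0,0,0,0.4],[0,0,0,0,0,0,0.4],[0,0,0,0,0,0,0.4],[0,0,0,0,0,0,0.4],[0,0,0,0,0,0,0.4],[0,0,0,0,0,0,0.4],[0,0,0,0,0,0,0.4],[0,0,0,0,0,0,0.4],[0,0,0,0,0,0,0.4],[0,0,0,0,0,0,0.4]]'; python3 -c "
from rig import order
print(order.sign_off())"
```

```text
clock: 39.97
eef_pos: [372.8, 524.5, 250.9]
tcp_rot: [-1.56, -0.021, -0.009]
contact_force: [-0.3, -0.3, 0.2]
opening: 0.697
the job is handed in; nothing more can be done
None
```

I put all four round lids on the pans of their own sizes, in the order d, b, c, a, and handed the job in at about 40 s. The hand-in reported no verdict. The gripper was open and well clear of everything.

- **Lids:** In the last top picture each lid's centre is within 2 mm of its pan's centre as measured from the same camera at the start; the limit is 10 mm. The lid outlines fit the right diameters at rim height plus lid thickness, so they appear to lie flat, but I did not measure the tilt directly.
- **Squares and look-alikes:** Both square lids measure the same as at the start to within 0.1 mm. The blue and yellow look-alikes appear unmoved.
- **Disagreement between cameras:** The scene camera puts the lids 1 to 4 mm from where the top camera does. The same offset showed before I moved anything, and it is close to the 2 mm calibration accuracy given.
- **Failed checks:** None.

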